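# Test the bar's table lamps and sort out the worn switch

## Task

Before the bar opens, test the three battery table lamps where they stand: push each key down gently until it clicks and stays down, never leaning on it hard. Then take the lamp whose key gave way to the lightest push and set it down upright, well inside the grey repair tray, without dropping it. Leave the other two lamps, switched on, where they stand, and don't shove the other things on the bar about.

Things in the scene. Friction and masses are not known exactly. Their poses are not given: they have to be found in the camera images.
- lamp_a: battery table lamp, one of three that look alike (one has a worn switch): upright round puck 54 mm across, 30 mm high (black base, white band, black rim), about 0.2 kg, loose on the table, with a round steel push key 27 mm across standing 10 mm proud of the middle of its top. Origin at the centre of its underside, z up. Take it by the sides of the puck.
- lamp_a_key_top (a point): centre of the top face of lamp_a's push key; 40 mm above the lamp's underside while the key is up; sinks with it. A sound switch needs a peak push of 8 to 10 N, the worn one (one lamp of the three) about 4 N. More than 20 N on a key breaks it.
- lamp_a_key (a joint): how far lamp_a's key is down, m (rough reading); 0 = up. Sprung and latching: straight down, the push rises to a peak at 4/10 of its travel, falls away with a click, and at 9/10 of the travel the key snaps to its rigid stop and stays down for good. The travel differs from lamp to lamp, 4 to 7.5 mm, and cannot be seen.
- lamp_b: battery table lamp, one of three that look alike (one has a worn switch): upright round puck 54 mm across, 30 mm high (black base, white band, black rim), about 0.2 kg, loose on the table, with a round steel push key 27 mm across standing 10 mm proud of the middle of its top. Origin at the centre of its underside, z up. Take it by the sides of the puck.
- lamp_b_key_top (a point): centre of the top face of lamp_b's push key; 40 mm above the lamp's underside while the key is up; sinks with it. A sound switch needs a peak push of 8 to 10 N, the worn one (one lamp of the three) about 4 N. More than 20 N on a key breaks it.
- lamp_b_key (a joint): how far lamp_b's key is down, m (rough reading); 0 = up. Sprung and latching: straight down, the push rises to a peak at 4/10 of its travel, falls away with a click, and at 9/10 of the travel the key snaps to its rigid stop and stays down for good. The travel differs from lamp to lamp, 4 to 7.5 mm, and cannot be seen.
- lamp_c: battery table lamp, one of three that look alike (one has a worn switch): upright round puck 54 mm across, 30 mm high (black base, white band, black rim), about 0.2 kg, loose on the table, with a round steel push key 27 mm across standing 10 mm proud of the middle of its top. Origin at the centre of its underside, z up. Take it by the sides of the puck.
- lamp_c_key_top (a point): centre of the top face of lamp_c's push key; 40 mm above the lamp's underside while the key is up; sinks with it. A sound switch needs a peak push of 8 to 10 N, the worn one (one lamp of the three) about 4 N. More than 20 N on a key breaks it.
- lamp_c_key (a joint): how far lamp_c's key is down, m (rough reading); 0 = up. Sprung and latching: straight down, the push rises to a peak at 4/10 of its travel, falls away with a click, and at 9/10 of the travel the key snaps to its rigid stop and stays down for good. The travel differs from lamp to lamp, 4 to 7.5 mm, and cannot be seen.
- repair_tray: the repair tray: shallow grey open tray, fixed to the table, 170 mm (its x) by 150 mm (its y) outside, walls 5 mm thick and 24 mm high, floor 5 mm thick. Origin at the centre of its underside, z up. To the robot's left or right of the lamps.
- jigger: steel double-cone measure 40 mm across, 66 mm high, standing among the lamps; bystander. Origin at the centre of its underside.
- muddler: dark wooden stick 22 mm thick, 150 mm long (its x), lying among the lamps; bystander. Origin at the centre of its underside.
- tumbler_1: glass tumbler 72 mm across, 90 mm high, behind the lamps; bystander. Origin at the centre of its underside.
- tumbler_2: glass tumbler 72 mm across, 90 mm high, behind the lamps; bystander. Origin at the centre of its underside.
- syrup_jar: amber jar 70 mm across, 100 mm high, behind the lamps; bystander. Origin at the centre of its underside.
- napkin_caddy: wooden box with two compartments full of napkins and coasters, 150 by 140 mm, 70 mm high, fixed to the table on the side opposite the repair tray; bystander. Origin at the centre of its underside.
Mind the look-alikes: they are no part of the job. Leave any red look-alike of the lamp_b alone. What is shaped like the lamp_a but purple is not meant.

How it is judged (in metres and radians):
On the way, in this order (a step that is already met when the one before it is completed fails the run):
1. all three lamps have been clicked down, each still where it stood (value of joint each of lamp_a_key, lamp_b_key, lamp_c_key above 0.003 m and distance of each of sound_switch_1, sound_switch_2, worn_switch from where it was at the start of the episode below 0.03 m and angle between each of sound_switch_1, sound_switch_2, worn_switch's own z axis and vertical below 0.1 rad), for 0.2 s.
2. the lamp with the worn, light switch stands in the repair tray (z of worn_switch in the frame of repair_tray below 0.01 m and angle between worn_switch's own z axis and vertical below 0.1 rad and x of worn_switch in the frame of repair_tray between -0.06 and 0.06 m and y of worn_switch in the frame of repair_tray between -0.05 and 0.05 m and linear speed of each of lamp_a, lamp_b, lamp_c below 0.02 m/s), for 0.2 s.
At the end, for the whole second after the job is handed in: All three keys are latched down; the lamp with the lightest switch stands upright (within 0.1 rad) on the tray's floor, its centre within 60 mm (tray x) and 50 mm (tray y) of the tray's centre, at rest; the other two stand upright within 30 mm of where they began (all of step 2 and value of joint each of lamp_a_key, lamp_b_key, lamp_c_key above 0.003 m and distance of each of sound_switch_1, sound_switch_2 from where it was at the start of the episode below 0.03 m and angle between each of sound_switch_1, sound_switch_2's own z axis and vertical below 0.1 rad); the robot touches nothing.
It fails at once if a key is pressed with more than 20 N (contact force between any of lamp_a_key, lamp_b_key, lamp_c_key and anything else above 20 N).
It fails at once if a lamp with a sound switch is lifted off the table or tipped over (height (world z) of any of sound_switch_1, sound_switch_2 above 0.03 m or angle between any of sound_switch_1, sound_switch_2's own z axis and vertical above 0.5 rad).
It fails at once if a lamp is let go more than 50 mm above the table ((height (world z) of lamp_a above 0.05 m and contact force between lamp_a and the fingers below 0.1 N) or (height (world z) of lamp_b above 0.05 m and contact force between lamp_b and the fingers below 0.1 N) or (height (world z) of lamp_c above 0.05 m and contact force between lamp_c and the fingers below 0.1 N)).
It fails at once if a bystander is moved by more than 40 mm or knocked over (distance of any of jigger, muddler, tumbler_1, tumbler_2, syrup_jar from where it was at the start of the episode above 0.04 m or angle between any of jigger, muddler, tumbler_1, tumbler_2, syrup_jar's own z axis and vertical above 0.5 rad).
It also fails if it takes over 72 s, if anything falls off the work surface, if the arm or the gripper's body presses on something with over 40 N, if the wrist force passes 120 N, or if a joint passes its speed limit or range.

## Robot

A 6-joint arm with a two-finger parallel gripper is mounted at the origin on the work surface. World frame = base frame: x ahead of the robot, y to its left, z up, the work surface at z = 0. Lengths are in mm, angles in rad, forces in N, time in s.
With the tool pointing down it reaches from about 350 to 725 mm from the base axis. Payload 4.3 kg.
Tool frame: the origin (TCP) lies between the finger pads; the fingertips stand 25 mm ahead of it and the grasp point (between the pads) lies 6 mm ahead of it; z points along the fingers, y is the line along which they close (so a half turn about z gives the same grasp; the last joint's range is limited). The gripper opens to 85 mm and grips with 20 to 120 N. Pads are 22 mm wide; open, the fingers measure 114 mm over their backs; the gripper's body (76 mm by 85 mm) begins 54 mm behind the grasp point. The pads swing forward as they close: fully open they stand 13 mm farther back than shut.
Start: joints at [-1.278, 0.377, 0.081, 1.274, 0, 1.46], TCP at [225.411, -529.012, 256.329] pointing down, gripper open.
Joint ranges: [-2.72, 2.72], [-0.84, 1.66], [-1.02, 1.22], [-1.77, 2.12], [-1.37, 1.28], [-3.14, 3.14]. Speed limits (rad/s): [2.57, 2.57, 3.14, 3.14, 3.14, 3.14].

## Interface

Orientations are given as a unit quaternion [x, y, z, w].
In Python, from cell import bot, snapshot, get_calibration gives the robot as it stands. The module is installed in compiled form; this text tells all that it offers.
- The arm moves only by the tool play_rows, never from a script. Its argument "deltas" is text: rows parted by semicolons, each of 4 numbers parted by spaces: the shift along the world's x, y, z in mm, then the turn about the world's z in rad. In form: tx ty tz yaw; .... A call has 1 to 10 rows; each row is the pose to reach, as a shift and turn from the pose commanded when the call began; what a row does not reach only later rows make up. A row lasts 1/8 s, in which the tool goes at most 62.5 mm and 10.7 degrees, less where a joint would pass 70% of its speed; a pose out of reach is approached as far as the arm can. A call with a gripper value outside its range is refused whole. "fingers" is the opening, from 0 (shut) to 1 (fully open), set as the call begins (left out, the last holds). The fingers move at their own pace and stop on an object; the grip force is fixed at half the most. Time passes only in rows, so rows that repeat a pose let the fingers close. It gives the time, the measured TCP pose, the force, the opening and the grip force at its end, in the units of the state.
- bot.get_obs(): the state, without advancing time (a new reading comes with each control period).
- snapshot(name): name is "scene" or "top"; returns the picture (384x512x3 uint8, red, green, blue); there is no depth.
- get_calibration(name): a dict with "camera_matrix" (3x3 intrinsics, pixels), "dist" ([k1, k2, p1, p2, k3] as OpenCV has them; the pictures are not rectified), "extrinsics" (4x4, takes a point from camera to world coordinates). Camera axes: x right, y up, looking along -z (the intrinsics and any distortion apply to the point x, -y, -z); pixel columns grow to the right and rows downward; lengths in mm; the calibration is good to about 2 mm. A picture is of the moment at which its call begins. get_calibration takes no time and is no camera call.
- bot.job_done(): hands the job in; it is judged then, once.
The state is a dict: "clock": time; "joint_positions": joint angles; "dq": joint speeds; "tau": joint torques, N m; "ee_pos": TCP position; "tool_rot": TCP orientation; "force": force on the tool from outside, world axes, zero at the start; "wrist_torque": the same for the moment, N m; "grip_width": finger opening in mm; "finger_force": force on a finger pad.
Only numpy, scipy, OpenCV 4.12 (cv2) and the standard library are available. Lean on these libraries where they do the work, as an engineer would, in place of code of your own. Each camera call takes 0.05 s, during which the arm holds its last target. There are 200 camera calls.

## Working session

There is one attempt and no reset: what is moved stays moved. The work goes in short steps, Python scripts to look and compute and a tool call to move; the robot and the scene stay as the last step left them, time stands still between calls to the robot, and variables do not carry over. Pictures are saved under pics/ and viewed, at most 10 in all, crops included, and the job is handed in when it is done.

Besides the shell and the picture viewer there is one more tool, called after "Emit:" by a JSON object that holds its "fn" and its "kwargs", one argument or row to a line. play_rows: Moves the arm, as the interface text tells. Its arguments: {"type":"object","properties":{"deltas":{"type":"string"},"fingers":{"type":"number"}},"required":["deltas"]}

```bash
mkdir -p pics
python3 - <<'E'
from cell import bot,snapshot,get_calibration
import cv2,numpy as np
o=bot.get_obs();print(o)
for n in("scene","top"):
    im=snapshot(n);cv2.imwrite(f"pics/{n}0.png",im[:,:,::-1]);c=get_calibration(n);print(n,c)
E
```

```text
{'clock': 0.0, 'joint_positions': array([-1.27830492e+00,  3.78074649e-01,  7.96321813e-02,  1.27440355e+00,
       -2.62439378e-06,  1.46045975e+00]), 'dq': array([-9.59825432e-04, -9.39830420e-04, -5.82062773e-04, -1.65474031e-03,
        1.12413435e-04,  3.75967215e-05]), 'tau': array([ 8.51803925e-04, -4.63600802e+01,  2.69876951e+01,  2.07385729e-02,
        3.52058692e-05, -5.03755885e-06]), 'ee_pos': array([ 225.22250467, -528.39839805,  255.35664702]), 'tool_rot': array([ 9.79784166e-01,  2.00054835e-01, -9.45179593e-05, -1.02047758e-03]), 'force': array([-0.2344493 ,  0.3289654 ,  0.10431473]), 'wrist_torque': array([ 0.03508909, -0.01755095, -0.01981379]), 'finger_force': 0.0, 'grip_width': 85.27347427419559}
scene {'camera_matrix': array([[473.21831733,   0.        , 252.70736029],
       [  0.        , 473.21831733, 190.22225672],
       [  0.        ,   0.        ,   1.        ]]), 'dist': array([-0.00643597,  0.        ,  0.        ,  0.        ,  0.        ]), 'extrinsics': array([[ 3.96739974e-01, -5.24806665e-01,  7.53110455e-01,
         1.49387933e+03],
       [ 9.
[... 160 characters left out ...]
      [ 0.00000000e+00,  0.00000000e+00,  0.00000000e+00,
         1.00000000e+00]])}
top {'camera_matrix': array([[415.41697125,   0.        , 252.3900014 ],
       [  0.        , 415.41697125, 192.37717888],
       [  0.        ,   0.        ,   1.        ]]), 'dist': array([-0.05127096,  0.        ,  0.        ,  0.        ,  0.        ]), 'extrinsics': array([[ 1.18321105e-02,  9.84972332e-01, -1.72306429e-01,
         3.88599725e+02],
       [-9.99928761e-01,  1.19262078e-02, -4.89145201e-04,
        -8.20153399e+00],
       [ 1.57316778e-03,  1.72299942e-01,  9.85043276e-01,
         1.16676172e+03],
       [ 0.00000000e+00,  0.00000000e+00,  0.00000000e+00,
         1.00000000e+00]])}
```

View pics/scene0.png

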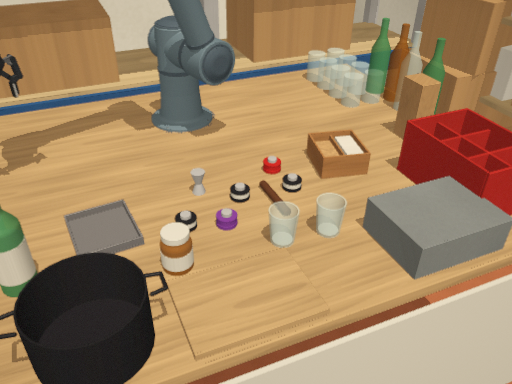

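View pics/top0.png

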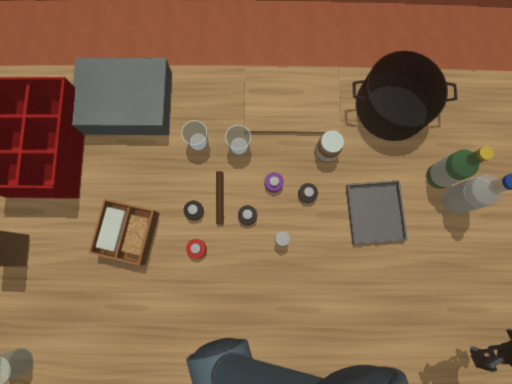

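The scene and top views agree. In the top view the three black/white lamps are at (194,210), (248,215) and (308,193). The look-alikes are purple at (274,182) and red at (196,249). The jigger is at (282,239), the muddler at (220,197) and the tray at (376,212). I'll measure the key tops and confirm in one crop.

```bash
cat > h.py <<'E'
import cv2,numpy as np
from cell import get_calibration
def ray(n,uv):
    c=get_calibration(n);E=np.array(c["extrinsics"])
    p=cv2.undistortPoints(np.array([[uv]],float),np.array(c["camera_matrix"]),np.array(c["dist"]))[0,0]
    return E[:3,3],E[:3,:3]@np.array([p[0],-p[1],-1])
def onz(n,uv,z):
    o,d=ray(n,uv);return (o+d*(z-o[2])/d[2])
def proj(n,P):
    c=get_calibration(n);E=np.linalg.inv(np.array(c["extrinsics"]));q=E[:3,:3]@np.array(P,float)+E[:3,3]
    q=q*[1,-1,-1];return cv2.projectPoints(q[None,None],np.zeros(3),np.zeros(3),np.array(c["camera_matrix"]),np.array(c["dist"]))[0].ravel()
def keyblob(im,uv,r=9):
    u,v=map(int,uv);s=im[v-r:v+r+1,u-r:u+r+1].astype(int)
    m=((s.min(2)>125)&(s.max(2)-s.min(2)<35)).astype(np.uint8)
    n,l,st,ce=cv2.connectedComponentsWithStats(m)
    if n<2: return None
    i=1+np.argmax(st[1:,4]);return ce[i]+[u-r,v-r],st[i]
E
python3 - <<'E'
from h import *
t=cv2.imread("pics/top0.png");s=cv2.imread("pics/scene0.png")
for k,uv,us in(("1",(194,210),(292,178)),("2",(248,215),(240,187)),("3",(308,193),(186,216))):
    b=keyblob(t,uv);P=onz("top",b[0],40);print(k,b,P.round(1),"scene px",proj("scene",P).round(1))
    b=keyblob(s,us,7);
    if b: print("  scene",b[0],onz("scene",b[0],38).round(1))
for uv in((274,182),(196,249)): print("other",onz("top",uv,40).round())
print("jig",onz("top",(282,239),66).round(), "mud",[onz("top",q,22).round() for q in((220,173),(220,223))])
print("tray",[onz("top",q,24).round() for q in((348,184),(400,182),(406,241),(353,244))])
print("caddy",[onz("top",q,70).round() for q in((106,200),(159,211),(148,264),(93,252))])
print("jar",onz("top",(332,141),100).round(),"tumb",onz("top",(238,136),90).round(),onz("top",(194,132),90).round())
cv2.imwrite("pics/crop.png",cv2.resize(t[110:270,170:420],None,fx=3,fy=3,interpolation=cv2.INTER_CUBIC))
E
```

```text
1 (array([192.15625, 208.9375 ]), array([ 3,  4,  9,  9, 64], dtype=int32)) [537.7 156.7  40. ] scene px [291.1 175.2]
  scene [292.05357143 176.80357143] [543.2 156.8  38. ]
2 (array([247.06060606, 213.84848485]), array([ 4,  4,  9,  9, 66], dtype=int32)) [526.    6.2  40. ] scene px [238.6 184.7]
  scene [239.46774194 186.33870968] [531.1   6.6  38. ]
3 (array([308.75409836, 191.32786885]), array([ 6,  3,  9,  9, 61], dtype=int32)) [ 590.5 -163.    40. ] scene px [183.9 213.3]
  scene [185.08860759 214.83544304] [ 594.8 -161.6   38. ]
other [616. -67.  40.]
other [429. 142.  40.]
jig [457. -87.  66.] mud [array([643.,  84.,  22.]), array([502.,  81.,  22.])]
tray [array([ 616., -276.,   24.]), array([ 623., -424.,   24.]), array([ 457., -433.,   24.]), array([ 448., -285.,   24.])]
caddy [array([555., 385.,  70.]), array([527., 241.,  70.]), array([387., 263.,  70.]), array([416., 411.,  70.])]
jar [ 717. -219.  100.] tumb [731.  33.  90.] [741. 152.  90.]
```

View pics/crop.png

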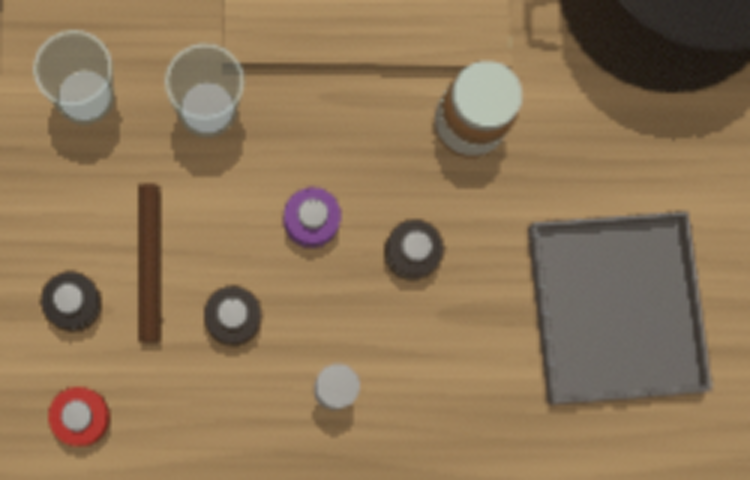

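The crop confirms it. The three black lamps with white bands and steel keys fit the description. The purple puck at crop (312,216) and the red one at (78,415) don't match and stay untouched. Now I'll move above the lamp nearest the tray with the fingers shut.

Emit:
{"fn": "play_rows", "kwargs": {
  "deltas": "366 366.5 -136 0;366 366.5 -136 0;366 366.5 -136 0;366 366.5 -136 0;366 366.5 -136 0;366 366.5 -136 0;366 366.5 -136 0;366 366.5 -136 0;366 366.5 -136 0;366 366.5 -136 0",
  "fingers": 0
}}

```text
clock: 1.35
ee_pos: [591.9, -160.0, 118.7]
tool_rot: [0.979, 0.202, -0.001, -0.001]
force: [-0.1, 0.4, 0.4]
grip_width: -0.0
finger_force: 0.0
```

Emit:
{"fn": "play_rows", "kwargs": {
  "deltas": "0 0 0 0;0 0 0 0;0 0 0 0"
}}

```text
clock: 1.72
ee_pos: [591.0, -163.5, 120.8]
tool_rot: [0.98, 0.199, 0.0, 0.0]
force: [-0.2, 0.7, 0.3]
grip_width: 0.1
finger_force: 0.0
```

Emit:
{"fn": "play_rows", "kwargs": {
  "deltas": "0 0 -20 0;0 0 -35 0;0 0 -45 0;0 0 -49 0;0 0 -49 0;0 0 -49 0"
}}

```text
clock: 2.48
ee_pos: [591.9, -162.7, 71.9]
tool_rot: [0.98, 0.2, 0.0, 0.0]
force: [-0.5, -0.0, -0.2]
grip_width: 0.3
finger_force: 0.0
```

Run:
```python
from cell import bot,snapshot
import cv2
print(bot.get_obs()["ee_pos"],bot.get_obs()["force"])
a=snapshot("scene");b=snapshot("top")
A=cv2.resize(a[130:270,120:260],(400,400));B=cv2.resize(b[130:250,240:360],(400,400))
cv2.imwrite("pics/c1.png",cv2.hconcat([A,B])[:,:,::-1])
```

```text
[ 591.856652   -162.66221606   71.88841357] [-0.5107566  -0.03739931 -0.1810075 ]
```

View pics/c1.png

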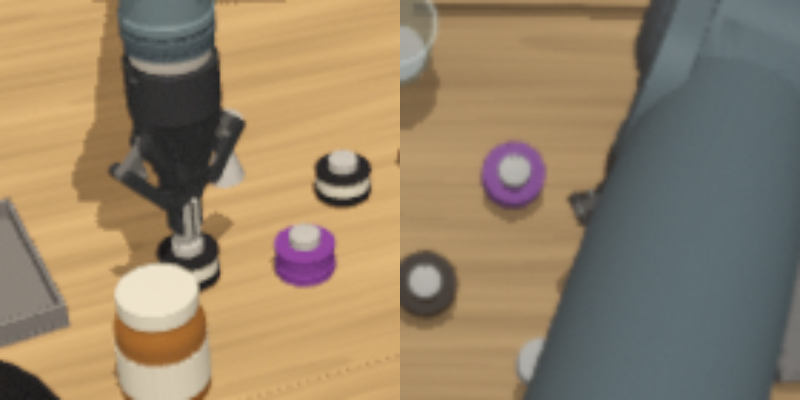

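The scene view shows the shut tips centred over the key (left pane about (187,240)). Next I'll go down in small steps.

Emit:
{"fn": "play_rows", "kwargs": {
  "deltas": "0 0 -2 0;0 0 -4 0;0 0 -5 0;0 0 -5 0"
}}

```text
clock: 3.08
ee_pos: [591.3, -162.5, 66.1]
tool_rot: [0.98, 0.2, -0.0, -0.0]
force: [-0.0, -0.2, 1.0]
grip_width: -0.4
finger_force: 0.0
```

Emit:
{"fn": "play_rows", "kwargs": {
  "deltas": "0 0 -0.5 0;0 0 -0.5 0"
}}

```text
clock: 3.32
ee_pos: [591.4, -162.5, 65.8]
tool_rot: [0.98, 0.2, 0.0, 0.0]
force: [-0.1, -1.3, -0.5]
grip_width: -0.4
finger_force: 0.0
```

Emit:
{"fn": "play_rows", "kwargs": {
  "deltas": "0 0 -0.5 0;0 0 -0.5 0"
}}

```text
clock: 3.58
ee_pos: [591.4, -162.5, 65.3]
tool_rot: [0.98, 0.2, -0.0, 0.0]
force: [-0.4, -0.1, 0.7]
grip_width: -0.1
finger_force: 0.0
```

Emit:
{"fn": "play_rows", "kwargs": {
  "deltas": "0 0 -0.5 0;0 0 -0.5 0"
}}

```text
clock: 3.82
ee_pos: [591.5, -162.5, 64.9]
tool_rot: [0.98, 0.2, 0.0, 0.0]
force: [-0.5, -0.1, 1.2]
grip_width: 0.3
finger_force: 0.5
```

Emit:
{"fn": "play_rows", "kwargs": {
  "deltas": "0 0 -0.5 0;0 0 -0.5 0"
}}

```text
clock: 4.08
ee_pos: [591.5, -162.5, 64.6]
tool_rot: [0.98, 0.2, 0.0, 0.0]
force: [-0.6, 0.3, 2.8]
grip_width: 0.0
finger_force: 1.5
```

Emit:
{"fn": "play_rows", "kwargs": {
  "deltas": "0 0 -0.4 0;0 0 -0.4 0"
}}

```text
clock: 4.32
ee_pos: [591.5, -162.5, 64.3]
tool_rot: [0.98, 0.2, 0.0, 0.0]
force: [-1.7, -0.9, 4.5]
grip_width: -0.3
finger_force: 2.5
```

Emit:
{"fn": "play_rows", "kwargs": {
  "deltas": "0 0 -0.4 0;0 0 -0.4 0"
}}

```text
clock: 4.58
ee_pos: [591.5, -162.5, 63.9]
tool_rot: [0.98, 0.2, 0.0, 0.0]
force: [-1.4, 0.9, 7.6]
grip_width: -0.0
finger_force: 3.0
```

Emit:
{"fn": "play_rows", "kwargs": {
  "deltas": "0 0 -0.4 0;0 0 -0.4 0"
}}

```text
clock: 4.82
ee_pos: [591.5, -162.5, 63.7]
tool_rot: [0.98, 0.2, 0.0, 0.0]
force: [-2.4, 0.4, 7.2]
grip_width: 0.0
finger_force: 3.4
```

Emit:
{"fn": "play_rows", "kwargs": {
  "deltas": "0 0 -0.4 0;0 0 -0.4 0"
}}

```text
clock: 5.08
ee_pos: [591.6, -162.5, 63.4]
tool_rot: [0.98, 0.2, 0.0, 0.0]
force: [-1.9, 1.6, 7.4]
grip_width: 0.3
finger_force: 3.7
```

Emit:
{"fn": "play_rows", "kwargs": {
  "deltas": "0 0 -0.4 0;0 0 -0.4 0"
}}

```text
clock: 5.32
ee_pos: [591.5, -162.5, 63.0]
tool_rot: [0.98, 0.2, 0.0, 0.0]
force: [-2.1, 0.7, 8.0]
grip_width: 0.0
finger_force: 3.9
```

Emit:
{"fn": "play_rows", "kwargs": {
  "deltas": "0 0 -0.4 0;0 0 -0.4 0"
}}

```text
clock: 5.58
ee_pos: [591.5, -162.5, 62.6]
tool_rot: [0.98, 0.2, 0.0, 0.0]
force: [-1.9, 0.2, 8.2]
grip_width: -0.0
finger_force: 4.0
```

Emit:
{"fn": "play_rows", "kwargs": {
  "deltas": "0 0 -0.4 0;0 0 -0.4 0"
}}

```text
clock: 5.82
ee_pos: [591.5, -162.5, 62.3]
tool_rot: [0.98, 0.2, 0.0, 0.0]
force: [-3.2, 1.1, 8.4]
grip_width: -0.4
finger_force: 4.0
```

Emit:
{"fn": "play_rows", "kwargs": {
  "deltas": "0 0 -0.5 0;0 0 -0.5 0"
}}

```text
clock: 6.08
ee_pos: [591.6, -162.6, 61.7]
tool_rot: [0.98, 0.2, 0.0, 0.0]
force: [-2.1, 1.4, 8.6]
grip_width: -0.1
finger_force: 3.7
```

Emit:
{"fn": "play_rows", "kwargs": {
  "deltas": "0 0 -0.5 0;0 0 -0.5 0"
}}

```text
clock: 6.32
ee_pos: [591.5, -162.5, 61.0]
tool_rot: [0.98, 0.2, 0.0, 0.0]
force: [-2.6, 0.4, 6.6]
grip_width: 0.2
finger_force: 3.2
```

Emit:
{"fn": "play_rows", "kwargs": {
  "deltas": "0 0 -0.5 0;0 0 -0.5 0"
}}

```text
clock: 6.58
ee_pos: [591.6, -162.5, 60.3]
tool_rot: [0.98, 0.2, 0.0, 0.0]
force: [-1.8, 0.8, 5.5]
grip_width: 0.6
finger_force: 2.5
```

Emit:
{"fn": "play_rows", "kwargs": {
  "deltas": "0 0 -0.5 0;0 0 -0.5 0"
}}

```text
clock: 6.82
ee_pos: [591.6, -162.5, 59.5]
tool_rot: [0.98, 0.2, 0.0, 0.0]
force: [0.1, 0.7, 2.3]
grip_width: 0.1
finger_force: 1.3
```

Emit:
{"fn": "play_rows", "kwargs": {
  "deltas": "0 0 -0.4 0;0 0 -0.4 0"
}}

```text
clock: 7.08
ee_pos: [591.5, -162.5, 58.8]
tool_rot: [0.98, 0.2, 0.0, -0.0]
force: [1.1, 0.5, 0.3]
grip_width: 0.2
finger_force: 0.4
```

Emit:
{"fn": "play_rows", "kwargs": {
  "deltas": "0 0 -0.4 0;0 0 -0.4 0"
}}

```text
clock: 7.32
ee_pos: [591.0, -162.4, 58.3]
tool_rot: [0.98, 0.2, -0.0, -0.0]
force: [0.8, -0.1, -0.5]
grip_width: -0.3
finger_force: 0.0
```

Emit:
{"fn": "play_rows", "kwargs": {
  "deltas": "0 0 -0.4 0;0 0 -0.4 0"
}}

```text
clock: 7.58
ee_pos: [591.2, -162.5, 58.2]
tool_rot: [0.98, 0.2, -0.0, -0.0]
force: [-0.0, 0.1, 0.9]
grip_width: -0.1
finger_force: 0.0
```

Emit:
{"fn": "play_rows", "kwargs": {
  "deltas": "0 0 -0.4 0;0 0 -0.4 0"
}}

```text
clock: 7.82
ee_pos: [591.4, -162.5, 57.9]
tool_rot: [0.98, 0.2, -0.0, 0.0]
force: [0.1, -0.3, 0.8]
grip_width: -0.3
finger_force: 0.0
```

Emit:
{"fn": "play_rows", "kwargs": {
  "deltas": "0 0 -0.4 0;0 0 -0.4 0"
}}

```text
clock: 8.07
ee_pos: [591.4, -162.5, 57.6]
tool_rot: [0.98, 0.2, 0.0, 0.0]
force: [-0.4, 1.1, 0.6]
grip_width: -0.4
finger_force: 0.4
```

Lamp 3 (near the tray) has latched with a peak of about 8.5 N, so it's sound. On to the middle lamp.

Emit:
{"fn": "play_rows", "kwargs": {
  "deltas": "0 0 25 0;0 0 50 0;-20 60 55 0;-40 110 55 0;-64.4 168.5 50 0;-64.4 168.5 30 0;-64.4 168.5 14 0;-64.4 168.5 14 0;-64.4 168.5 14 0"
}}

```text
clock: 9.2
ee_pos: [527.4, 5.8, 72.1]
tool_rot: [0.98, 0.2, 0.0, 0.0]
force: [0.4, -0.2, 0.9]
grip_width: 0.2
finger_force: 0.0
```

Emit:
{"fn": "play_rows", "kwargs": {
  "deltas": "0 0 -2 0;0 0 -4 0;0 0 -5 0;0 0 -5 0"
}}

```text
clock: 9.7
ee_pos: [526.9, 6.0, 66.4]
tool_rot: [0.98, 0.2, -0.0, 0.0]
force: [-0.2, -0.4, 0.3]
grip_width: -0.2
finger_force: 0.0
```

Run:
```python
from cell import bot,snapshot
from h import *
print(bot.get_obs()["ee_pos"],bot.get_obs()["force"])
a=snapshot("scene")
A=cv2.resize(a[130:250,150:270],(480,480))
cv2.imwrite("pics/c2.png",A[:,:,::-1])
```

```text
[526.92766845   5.95628783  66.44609585] [-0.20414097 -0.40166465  0.2860726 ]
```

View pics/c2.png

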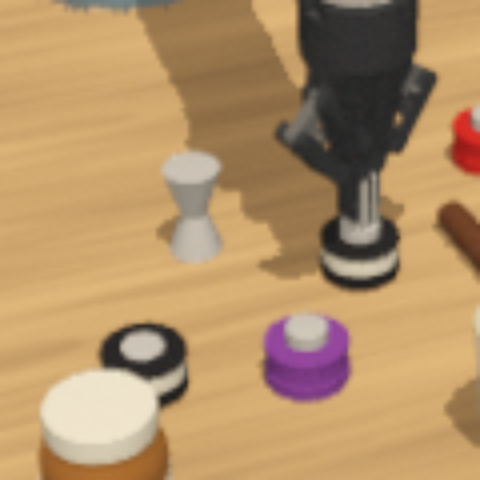

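The near lamp's key is visibly down at (143,347), and the tips sit centred on the middle lamp's key at (360,228). I'll press that one now.

Emit:
{"fn": "play_rows", "kwargs": {
  "deltas": "0 0 -0.5 0;0 0 -1 0;0 0 -1.4 0;0 0 -1.4 0"
}}

```text
clock: 10.25
ee_pos: [527.0, 6.0, 65.1]
tool_rot: [0.98, 0.2, -0.0, 0.0]
force: [-0.1, 0.5, -0.9]
grip_width: 0.2
finger_force: 0.0
```

Emit:
{"fn": "play_rows", "kwargs": {
  "deltas": "0 0 -0.4 0;0 0 -0.4 0"
}}

```text
clock: 10.5
ee_pos: [527.0, 6.0, 64.9]
tool_rot: [0.98, 0.2, 0.0, 0.0]
force: [-1.0, 0.0, 2.6]
grip_width: 0.0
finger_force: 0.9
```

Emit:
{"fn": "play_rows", "kwargs": {
  "deltas": "0 0 -0.4 0;0 0 -0.4 0"
}}

```text
clock: 10.75
ee_pos: [527.0, 6.0, 64.6]
tool_rot: [0.98, 0.2, 0.0, 0.0]
force: [-1.6, 0.3, 4.6]
grip_width: -0.1
finger_force: 2.2
```

Emit:
{"fn": "play_rows", "kwargs": {
  "deltas": "0 0 -0.4 0;0 0 -0.4 0"
}}

```text
clock: 11.0
ee_pos: [527.0, 6.0, 64.3]
tool_rot: [0.98, 0.2, 0.0, 0.0]
force: [-1.8, 0.8, 6.9]
grip_width: 0.0
finger_force: 3.0
```

Emit:
{"fn": "play_rows", "kwargs": {
  "deltas": "0 0 -0.4 0;0 0 -0.4 0"
}}

```text
clock: 11.25
ee_pos: [527.0, 6.0, 63.9]
tool_rot: [0.98, 0.2, 0.0, 0.0]
force: [-2.1, 0.7, 6.1]
grip_width: -0.1
finger_force: 3.4
```

Emit:
{"fn": "play_rows", "kwargs": {
  "deltas": "0 0 -0.4 0;0 0 -0.4 0"
}}

```text
clock: 11.5
ee_pos: [527.0, 6.0, 63.5]
tool_rot: [0.98, 0.2, 0.0, 0.0]
force: [-2.5, 0.5, 6.9]
grip_width: 0.3
finger_force: 3.4
```

Emit:
{"fn": "play_rows", "kwargs": {
  "deltas": "0 0 -0.4 0;0 0 -0.4 0"
}}

```text
clock: 11.75
ee_pos: [527.0, 6.0, 63.0]
tool_rot: [0.98, 0.2, 0.0, 0.0]
force: [-1.4, 0.2, 5.9]
grip_width: -0.1
finger_force: 3.0
```

Emit:
{"fn": "play_rows", "kwargs": {
  "deltas": "0 0 -0.4 0;0 0 -0.4 0"
}}

```text
clock: 12.0
ee_pos: [527.0, 6.0, 62.5]
tool_rot: [0.98, 0.2, 0.0, 0.0]
force: [0.3, 1.3, 4.2]
grip_width: 0.0
finger_force: 2.0
```

Emit:
{"fn": "play_rows", "kwargs": {
  "deltas": "0 0 -0.4 0;0 0 -0.4 0"
}}

```text
clock: 12.25
ee_pos: [527.0, 6.0, 61.6]
tool_rot: [0.98, 0.2, -0.0, 0.0]
force: [0.0, 1.1, 0.1]
grip_width: 0.1
finger_force: 0.0
```

Emit:
{"fn": "play_rows", "kwargs": {
  "deltas": "0 0 -0.3 0;0 0 -0.3 0"
}}

```text
clock: 12.5
ee_pos: [526.9, 5.9, 61.4]
tool_rot: [0.98, 0.2, -0.0, 0.0]
force: [0.5, -0.2, -0.2]
grip_width: 0.0
finger_force: 0.0
```

Emit:
{"fn": "play_rows", "kwargs": {
  "deltas": "0 0 -0.3 0;0 0 -0.3 0"
}}

```text
clock: 12.75
ee_pos: [527.0, 6.0, 61.3]
tool_rot: [0.98, 0.2, -0.0, 0.0]
force: [-0.4, 0.3, 0.5]
grip_width: -0.5
finger_force: 0.0
```

Emit:
{"fn": "play_rows", "kwargs": {
  "deltas": "0 0 -0.3 0;0 0 -0.3 0"
}}

```text
clock: 13.0
ee_pos: [527.1, 6.0, 61.1]
tool_rot: [0.98, 0.2, 0.0, 0.0]
force: [-0.1, -0.0, 0.1]
grip_width: 0.0
finger_force: 0.2
```

The middle lamp's key snapped down and is on its stop, with a peak around 7.5 N, so it seems sound. Now the third lamp.

Emit:
{"fn": "play_rows", "kwargs": {
  "deltas": "0 0 20 0;2 20 30 0;6 80 30 0;12 130 30 0;12 151 20 0;12 151 8 0;12 151 5 0;12 151 4 0;12 151 4 0;12 151 4 0"
}}

```text
clock: 14.25
ee_pos: [539.5, 156.4, 65.4]
tool_rot: [0.98, 0.2, 0.0, 0.0]
force: [0.5, 0.8, -0.4]
grip_width: 0.2
finger_force: 0.0
```

Emit:
{"fn": "play_rows", "kwargs": {
  "deltas": "0 0 -0.4 0;0 0 -0.4 0"
}}

```text
clock: 14.5
ee_pos: [539.4, 156.9, 64.9]
tool_rot: [0.98, 0.2, 0.0, 0.0]
force: [0.1, 0.2, 1.1]
grip_width: 0.6
finger_force: 0.4
```

Emit:
{"fn": "play_rows", "kwargs": {
  "deltas": "0 0 -0.4 0;0 0 -0.4 0"
}}

```text
clock: 14.75
ee_pos: [539.4, 156.9, 64.5]
tool_rot: [0.98, 0.2, 0.0, 0.0]
force: [-0.8, -1.1, 1.9]
grip_width: 0.0
finger_force: 1.0
```

Emit:
{"fn": "play_rows", "kwargs": {
  "deltas": "0 0 -0.4 0;0 0 -0.4 0"
}}

```text
clock: 15.0
ee_pos: [539.4, 156.9, 64.1]
tool_rot: [0.98, 0.2, 0.0, 0.0]
force: [0.6, -1.8, 1.4]
grip_width: -0.2
finger_force: 1.4
```

Emit:
{"fn": "play_rows", "kwargs": {
  "deltas": "0 0 -0.4 0;0 0 -0.4 0"
}}

```text
clock: 15.25
ee_pos: [539.3, 156.9, 63.6]
tool_rot: [0.98, 0.2, 0.0, 0.0]
force: [1.2, -1.2, 3.3]
grip_width: 0.1
finger_force: 1.6
```

Emit:
{"fn": "play_rows", "kwargs": {
  "deltas": "0 0 -0.4 0;0 0 -0.4 0"
}}

```text
clock: 15.5
ee_pos: [539.3, 157.0, 63.1]
tool_rot: [0.98, 0.2, 0.0, 0.0]
force: [1.5, -1.4, 3.8]
grip_width: -0.1
finger_force: 1.6
```

Emit:
{"fn": "play_rows", "kwargs": {
  "deltas": "0 0 -0.4 0;0 0 -0.4 0"
}}

```text
clock: 15.75
ee_pos: [539.2, 157.1, 62.6]
tool_rot: [0.98, 0.2, 0.0, -0.0]
force: [1.1, -1.2, 3.2]
grip_width: -0.3
finger_force: 1.5
```

Emit:
{"fn": "play_rows", "kwargs": {
  "deltas": "0 0 -0.4 0;0 0 -0.4 0"
}}

```text
clock: 16.0
ee_pos: [538.9, 157.2, 62.1]
tool_rot: [0.98, 0.2, -0.0, -0.0]
force: [1.2, -0.5, 3.2]
grip_width: 0.2
finger_force: 1.3
```

Emit:
{"fn": "play_rows", "kwargs": {
  "deltas": "0 0 -0.4 0;0 0 -0.4 0"
}}

```text
clock: 16.25
ee_pos: [538.8, 157.2, 61.7]
tool_rot: [0.98, 0.2, -0.0, -0.0]
force: [1.0, -0.1, 1.6]
grip_width: 0.3
finger_force: 1.0
```

Emit:
{"fn": "play_rows", "kwargs": {
  "deltas": "0 0 -0.4 0;0 0 -0.4 0"
}}

```text
clock: 16.5
ee_pos: [538.5, 157.1, 61.1]
tool_rot: [0.98, 0.2, -0.0, -0.0]
force: [1.3, -0.2, 1.2]
grip_width: 0.2
finger_force: 0.6
```

Emit:
{"fn": "play_rows", "kwargs": {
  "deltas": "0 0 -0.4 0;0 0 -0.4 0"
}}

```text
clock: 16.75
ee_pos: [538.3, 157.0, 60.6]
tool_rot: [0.98, 0.2, -0.001, -0.0]
force: [-0.5, -0.4, 0.4]
grip_width: 0.2
finger_force: 0.2
```

Emit:
{"fn": "play_rows", "kwargs": {
  "deltas": "0 0 -0.4 0;0 0 -0.4 0"
}}

```text
clock: 17.0
ee_pos: [538.6, 156.9, 60.3]
tool_rot: [0.98, 0.2, -0.0, 0.0]
force: [-0.2, 0.9, -0.0]
grip_width: -0.2
finger_force: 0.0
```

Emit:
{"fn": "play_rows", "kwargs": {
  "deltas": "0 0 -0.3 0;0 0 -0.3 0"
}}

```text
clock: 17.25
ee_pos: [538.9, 156.9, 60.3]
tool_rot: [0.98, 0.2, -0.0, 0.0]
force: [-0.5, -0.2, 0.3]
grip_width: 0.0
finger_force: 0.0
```

Emit:
{"fn": "play_rows", "kwargs": {
  "deltas": "0 0 -0.3 0;0 0 -0.3 0"
}}

```text
clock: 17.5
ee_pos: [539.0, 157.0, 60.0]
tool_rot: [0.98, 0.2, -0.0, 0.0]
force: [0.6, -0.4, 1.2]
grip_width: 0.2
finger_force: 0.0
```

Emit:
{"fn": "play_rows", "kwargs": {
  "deltas": "0 0 -0.3 0;0 0 -0.3 0"
}}

```text
clock: 17.75
ee_pos: [539.0, 157.0, 59.7]
tool_rot: [0.98, 0.2, -0.0, 0.0]
force: [0.1, 0.0, 0.9]
grip_width: -0.1
finger_force: 0.0
```

Emit:
{"fn": "play_rows", "kwargs": {
  "deltas": "0 0 -0.3 0;0 0 -0.3 0"
}}

```text
clock: 18.0
ee_pos: [539.0, 157.0, 59.6]
tool_rot: [0.98, 0.2, 0.0, 0.0]
force: [0.4, -0.2, 2.3]
grip_width: 0.2
finger_force: 0.8
```

Emit:
{"fn": "play_rows", "kwargs": {
  "deltas": "0 0 -0.3 0;0 0 -0.3 0"
}}

```text
clock: 18.25
ee_pos: [539.1, 157.0, 59.5]
tool_rot: [0.98, 0.2, 0.0, 0.0]
force: [-2.5, -0.0, 5.6]
grip_width: -0.2
finger_force: 2.6
```

All three keys are latched. The third lamp, at (539,157), peaked at about 3.7 N against about 7.5 and 8.5 N, so it's the worn one. I'll raise, open the fingers and turn so they close along x, clear of the muddler.

Emit:
{"fn": "play_rows", "kwargs": {
  "deltas": "0 0 30 0;0 0 60 0.18;0 0 60 0.36;0 0 60 0.54;0 0 60 0.72;0 0 60 0.9;0 0 60 1.08;0 0 60 1.17;0 0 60 1.17;0 0 60 1.17",
  "fingers": 1
}}

```text
clock: 19.5
ee_pos: [539.0, 157.0, 118.9]
tool_rot: [0.707, 0.707, -0.0, -0.0]
force: [0.3, -0.1, -0.0]
grip_width: 85.2
finger_force: 0.0
```

Run:
```python
from cell import bot,snapshot
from h import *
o=bot.get_obs();print(o["ee_pos"],o["tool_rot"],o["grip_width"],o["joint_positions"])
a=snapshot("scene")
cv2.imwrite("pics/c3.png",cv2.resize(a[120:260,50:330],(800,400))[:,:,::-1])
```

```text
[538.95715062 156.95806639 118.90918078] [ 7.06862919e-01  7.07350556e-01 -6.73195538e-05 -3.48061016e-05] 85.24798580513317 [ 1.70393375e-01  4.27348636e-01 -2.10804600e-01  9.32793216e-01
 -2.08762666e-05  1.74050008e+00]
```

View pics/c3.png

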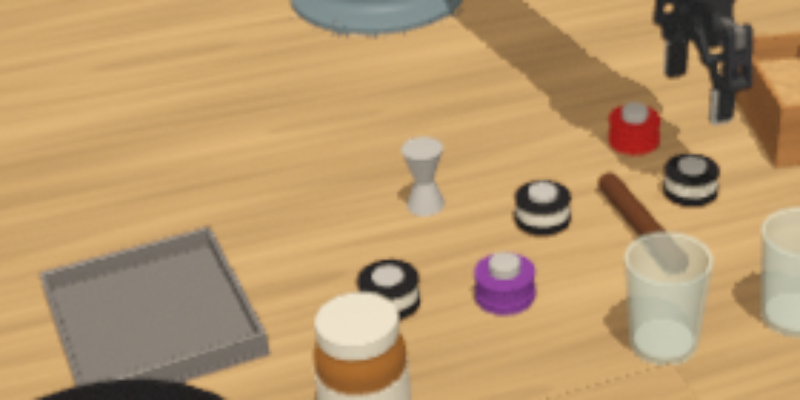

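All three keys are down, nothing else has moved, and the open fingers are clear above the worn lamp at (691,178). Lowering and gripping.

Emit:
{"fn": "play_rows", "kwargs": {
  "deltas": "0 0 -30 0;0 0 -55 0;0 0 -72 0;0 0 -84 0;0 0 -90 0;0 0 -92 0;0 0 -92 0;0 0 -92 0"
}}

```text
clock: 20.55
ee_pos: [539.5, 157.1, 27.7]
tool_rot: [0.706, 0.708, 0.001, 0.0]
force: [0.6, 0.1, 0.7]
grip_width: 85.5
finger_force: 0.0
```

Emit:
{"fn": "play_rows", "kwargs": {
  "deltas": "0 0 0 0;0 0 0 0;0 0 0 0;0 0 0 0;0 0 0 0;0 0 0 0",
  "fingers": 0
}}

```text
clock: 21.3
ee_pos: [539.4, 157.1, 27.7]
tool_rot: [0.706, 0.708, 0.0, 0.0]
force: [-0.6, -0.2, 5.8]
grip_width: 52.5
finger_force: 63.3
```

Emit:
{"fn": "play_rows", "kwargs": {
  "deltas": "0 0 3 0;0 0 15 0;0 0 40 0;0 0 75 0;0 0 100 0;0 0 100 0"
}}

```text
clock: 22.05
ee_pos: [540.9, 157.3, 129.6]
tool_rot: [0.706, 0.708, 0.002, 0.002]
force: [0.5, 0.4, -2.3]
grip_width: 52.0
finger_force: 63.2
```

Emit:
{"fn": "play_rows", "kwargs": {
  "deltas": "0 -20 0 0;0 -60 0 0;0 -105 0 0;0 -150 0 0;0 -195 0 0;0 -240 0 0;0 -285 0 0;0 -330 0 0;0 -375 0 0;0 -420 0 0"
}}

```text
clock: 23.3
ee_pos: [536.9, -264.8, 125.1]
tool_rot: [0.707, 0.707, -0.001, -0.002]
force: [0.8, -0.2, -1.9]
grip_width: 52.8
finger_force: 63.2
```

Emit:
{"fn": "play_rows", "kwargs": {
  "deltas": "-1 -40 0 0;-2 -70 0 0;-3 -87 0 0;-3 -91.5 0 0;-3 -91.5 0 0;-3 -91.5 0 0"
}}

```text
clock: 24.05
ee_pos: [536.1, -353.3, 127.1]
tool_rot: [0.706, 0.708, 0.0, -0.0]
force: [-0.4, 0.3, -2.1]
grip_width: 52.1
finger_force: 63.2
```

Run:
```python
from cell import bot,snapshot
from h import *
o=bot.get_obs();print(o["ee_pos"],o["tool_rot"],o["grip_width"],o["finger_force"],o["force"])
a=snapshot("scene")
cv2.imwrite("pics/c4.png",cv2.resize(a[100:280,20:300],(800,514))[:,:,::-1])
```

```text
[ 536.0540473  -353.25790252  127.05593087] [ 7.05906748e-01  7.08304684e-01  1.14340494e-04 -3.52421728e-04] 52.12128888526065 63.21776434779167 [-0.4025476   0.30329725 -2.06406043]
```

View pics/c4.png

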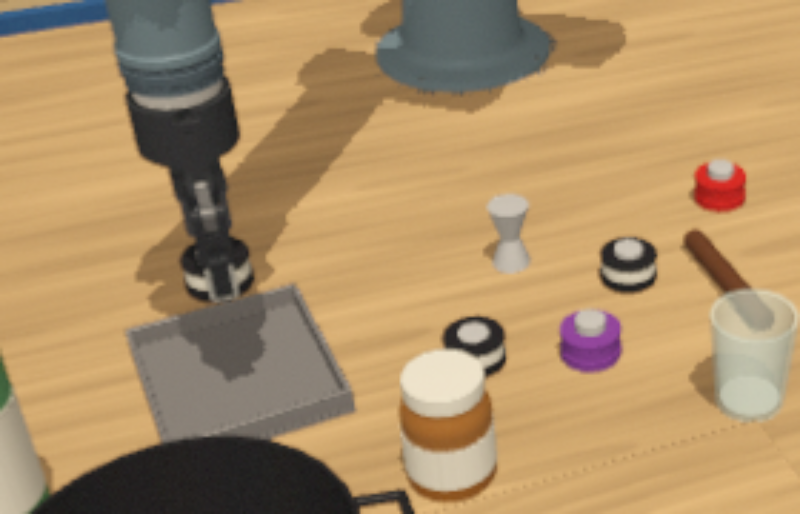

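The lamp is held upright at (217,265) above the tray, and its shadow falls inside. Lowering.

Emit:
{"fn": "play_rows", "kwargs": {
  "deltas": "0 0 -25 0;0 0 -50 0;0 0 -70 0;0 0 -82 0;0 0 -88 0;0 0 -91 0;0 0 -92.5 0;0 0 -92.5 0;0 0 -92.5 0"
}}

```text
clock: 25.22
ee_pos: [536.3, -354.8, 35.1]
tool_rot: [0.706, 0.708, 0.0, 0.0]
force: [-0.4, 0.1, -1.7]
grip_width: 52.2
finger_force: 63.2
```

Emit:
{"fn": "play_rows", "kwargs": {
  "deltas": "0 0 -0.7 0;0 0 -0.7 0"
}}

```text
clock: 25.48
ee_pos: [536.0, -354.5, 34.0]
tool_rot: [0.706, 0.708, 0.0, 0.0]
force: [-0.1, -0.8, -1.3]
grip_width: 52.1
finger_force: 63.2
```

Emit:
{"fn": "play_rows", "kwargs": {
  "deltas": "0 0 -0.7 0;0 0 -0.7 0"
}}

```text
clock: 25.72
ee_pos: [535.9, -354.5, 33.1]
tool_rot: [0.706, 0.708, 0.0, -0.0]
force: [0.1, 0.3, -2.9]
grip_width: 52.3
finger_force: 63.2
```

Emit:
{"fn": "play_rows", "kwargs": {
  "deltas": "0 0 -0.5 0;0 0 -0.5 0"
}}

```text
clock: 25.98
ee_pos: [536.1, -354.5, 32.8]
tool_rot: [0.706, 0.708, 0.0, 0.0]
force: [0.6, 0.1, -1.2]
grip_width: 52.7
finger_force: 63.4
```

Emit:
{"fn": "play_rows", "kwargs": {
  "deltas": "0 0 -0.5 0;0 0 -0.5 0"
}}

```text
clock: 26.22
ee_pos: [536.0, -354.6, 32.8]
tool_rot: [0.706, 0.708, 0.0, 0.0]
force: [-1.5, 1.0, 3.2]
grip_width: 52.4
finger_force: 63.4
```

Touchdown at the expected height. Releasing and lifting away.

Emit:
{"fn": "play_rows", "kwargs": {
  "deltas": "0 0 0 0;0 0 0 0;0 0 0 0;0 0 0 0;0 0 0 0;0 0 0 0",
  "fingers": 1
}}

```text
clock: 26.98
ee_pos: [536.0, -354.5, 32.2]
tool_rot: [0.706, 0.708, 0.0, 0.0]
force: [0.5, -0.2, -0.5]
grip_width: 85.3
finger_force: 0.0
```

Emit:
{"fn": "play_rows", "kwargs": {
  "deltas": "0 0 10 0;0 0 30 0;0 0 60 0;0 0 100 0;0 0 140 0;-40 -20 170 0;-80 -40 190 0;-100 -60 200 0;-100 -60 200 0;-100 -60 200 0"
}}

```text
clock: 28.22
ee_pos: [436.3, -414.1, 232.3]
tool_rot: [0.706, 0.708, 0.0, 0.0]
force: [-0.4, -0.2, 0.1]
grip_width: 85.4
finger_force: 0.0
```

Run:
```python
from cell import bot,snapshot
from h import *
o=bot.get_obs();print(o["ee_pos"],o["grip_width"],o["force"],o["clock"])
a=snapshot("scene")
cv2.imwrite("pics/c5.png",cv2.resize(a[100:280,20:300],(800,514))[:,:,::-1])
```

```text
[ 436.33997598 -414.08000515  232.26787307] 85.35804616455096 [-0.4008928  -0.21476473  0.129286  ] 28.225
```

View pics/c5.png

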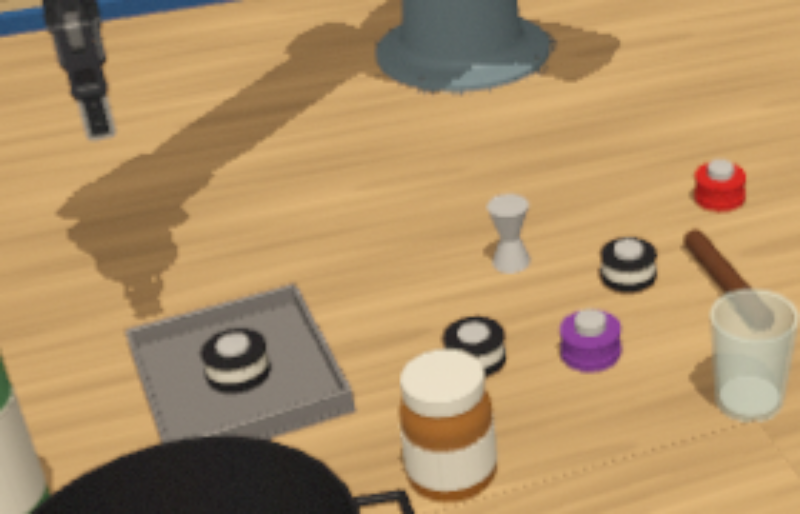

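The lamp stands upright near the tray's centre at (235,360) with its key down, and everything else is where it was. I'll hand the job in.

```bash
python3 -c "
from cell import bot
print(bot.job_done())"
```

```text
the job is handed in; nothing more can be done
None
```

All three lamp keys are clicked down; the worn-switch lamp (peak about 3.7 N, against about 7.5 and 8.5 N) stands upright near the centre of the repair tray, the other two lamps and the bystanders stayed put, and the job was handed in at about 28 s (no verdict came back).

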